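# Open the analyser's rinse tank

## Robot

A 7-joint arm with a two-finger parallel gripper is mounted at the origin on the work surface. World frame = base frame: x ahead of the robot, y to its left, z up, the work surface at z = 0. Lengths are in m, angles in rad, forces in N, time in s.
With the tool pointing down it reaches from about 0.425 to 1.025 m from the base axis. Payload 3.6 kg.
Tool frame: the origin (TCP) lies on the mounting face of the last link; the fingertips stand 173 mm ahead of it and the grasp point (between the pads) lies 155 mm ahead of it (tip_extent is the distance from the TCP to the fingertips, in m); z points along the fingers, y is the direction in which the jaws open and shut (so a half turn about z gives the same grasp; the last joint's range is limited). The gripper opens to 85 mm and grips with 20 to 120 N. Pads are 22 mm wide; open, the fingers measure 114 mm over their backs; the gripper's body (76 mm by 85 mm) begins 54 mm behind the grasp point. The pads swing forward as they close: fully open they stand 13 mm farther back than shut.
Start: joints at [-1.353, 0.591, 0.048, 1.609, -0.033, 0.943, -0.034], TCP at [0.222, 0.69, 0.405] pointing down, gripper open.
Joint ranges: [-2.69, 2.69], [-0.47, 2.24], [-1.27, 1.36], [0.19, 2.51], [-1.53, 4.68], [0.08, 2.07], [-3.09, 3.09]. Speed limits (rad/s): [2.57, 2.57, 3.14, 3.14, 3.14, 3.14, 3.14].

## Interface

Orientations are given as a unit quaternion [w, x, y, z].
In Python, from cell import get_obs, grab_frame, hand_in, tip_extent gives the robot as it stands. The module is installed in compiled form; this text tells all that it offers.
- The arm moves only by the tool arm_command, never from a script. Its argument "commands" is a list of rows, each an object of numbers: "grip": the closure, from -1 (fully open) to 1 (shut), so that 0 is half open; "dx", "dy", "dz": the shift along the tool's x, y, z in mm; "wx", "wy", "wz": the turn, a rotation vector about the tool's x, y, z in degrees. In form: [{"grip": .., "dx": .., "dy": .., "dz": .., "wx": .., "wy": .., "wz": ..}, ...]. A call has 1 to 5 rows; each row is the pose to reach, as a shift and turn from the pose commanded when the call began, along the tool's axes at that moment; what a row does not reach only later rows make up. A row lasts 1/12 s, in which the tool goes at most 41.7 mm and 7.16 degrees, less where a joint would pass 70% of its speed; a pose out of reach is approached as far as the arm can. A call with a gripper value outside its range is refused whole. The fingers move at their own pace and stop on an object; "grip_force" is the grip in N (left out, the last holds). Time passes only in rows, so rows that repeat a pose let the fingers close. It gives the time, the measured TCP pose, the force and the opening at its end, in the units of the state.
- get_obs(): the state, without advancing time (a new reading comes with each control period).
- grab_frame(name): name is "scene" or "top" or "wrist"; returns a dict with "image" (400x640x3 uint8, blue, green, red), "depth" (400x640 float32, m along the optical axis (not along the pixel's ray), 0 where there is no reading), "mtx" (3x3 intrinsics, pixels), "rvec" (rotation vector, rad) and "tvec" (3), from world to camera coordinates, as OpenCV has them. Camera axes: x right, y down, z forward; pixel columns grow to the right and rows downward; lengths in m; the calibration is good to about 2 mm. The wrist camera is an equidistant fisheye: a pixel r from the principal point sees the ray r / f radians off the axis. A picture is of the moment at which its call begins.
- hand_in(): hands the job in, once; it reports no verdict.
The state is a dict: "time": time; "joint_pos": joint angles; "joint_velocities": joint speeds; "joint_torque": joint torques, N m; "tool_pos": TCP position; "eef_rot": TCP orientation; "ft_force": force on the tool from outside, world axes, zero at the start; "moment": the same for the moment, N m; "grip_width": finger opening in m.
Only numpy, scipy, OpenCV 4.12 (cv2) and the standard library are available. Lean on these libraries where they do the work, as an engineer would, in place of code of your own. Each camera call takes 0.05 s, during which the arm holds its last target. There are 200 camera calls.

## Task

The rinse tank of the lab analyser needs refilling: unscrew its blue cap, which comes free after part of a turn anticlockwise, until its bar points at the green marks, then lift it straight off and set it down upright in the steel tray. Put it down rather than dropping it, and do not touch the orange cap of the waste tank.

Things in the scene. Friction and masses are not known exactly. Their poses are not given: they have to be found in the camera images.
- blue_cap: Blue screw cap, 80 g, z up: disc 64 mm wide, 10 thick; on it an upright grip bar 50 mm long (cap's x), 14 thick (y), 40 high; below it a stem 33 mm wide, 15.5 long, with two lugs (46 mm tip to tip). Origin: on the axis inside the bar, at grasping height, 24 mm above the disc's top, 16 below the bar's top, 49.5 above the stem's underside, on which it stands when put down.
- rinse_tank: Fixed round white tank, blue band, 130 mm wide, neck rim 125 mm high. Origin: centre of underside. Cap tight: its x within 10 deg of tank's x (black marks), its origin 159 mm up. It turns easily anticlockwise (from above) without rising; with its x 75 (+-10) deg anticlockwise from tank's x, bar at the green marks, it lifts straight up, clear after 16 mm. Hard stop at 85 deg.
- tray: Fixed shallow steel tray, 210 mm (x) by 180 mm (y), rim 14 mm high, walls and floor 4 to 5 mm thick. Origin: centre of its underside, on the counter; z up.
- orange_cap: Orange cap of the waste tank, which is like the rinse tank but has an orange band; the cap is of the same shape and size as the blue one, with its origin at the same place. Not to be touched.
Mind the look-alikes: they are no part of the job. Several things have the shape of the blue_cap; the one meant has the colours described above.

How it is judged:
On the way, in this order (a step that is already met when the one before it is completed fails the run):
1. the blue cap is turned more than 50 degrees from its tight position while still seated in the neck (angle between the x axis of blue_cap and the x axis of rinse_tank, either way round above 0.87 rad and z of blue_cap in the frame of rinse_tank below 0.168 m and horizontal distance between blue_cap and rinse_tank below 0.015 m), for 0.05 s.
2. the blue cap is lifted clear of the neck (20 mm or more) (z of blue_cap in the frame of rinse_tank above 0.179 m), for 0.05 s.
At the end, for the whole second after the job is handed in: The blue cap stands upright (within 10 degrees) on its stem on the tray's floor, wholly inside the rim's outline (origin within 90 mm of the tray's centre along its x and 75 mm along its y), at rest and released (x of blue_cap in the frame of tray between -0.09 and 0.09 m and y of blue_cap in the frame of tray between -0.075 and 0.075 m and z of blue_cap in the frame of tray between 0.046 and 0.062 m and angle between blue_cap's own z axis and vertical below 0.17 rad and linear speed of blue_cap below 0.02 m/s); the robot touches nothing.
It fails at once if the orange cap is touched with more than 1 N (contact force between any of the fingers, the arm, blue_cap and orange_cap above 1 N).
It fails at once if the blue cap is dropped (falls out of the fingers faster than 0.5 m/s, about 13 mm of free fall) (linear speed of blue_cap above 0.5 m/s and contact force between the fingers and blue_cap below 0.05 N).
It also fails if it takes over 45 s, if anything falls off the work surface, if the arm or the gripper's body presses on something with over 40 N, if the wrist force passes 120 N, or if a joint passes its speed limit or range.

## Working session

There is one attempt and no reset: what is moved stays moved. The work goes in short steps, Python scripts to look and compute and a tool call to move; the robot and the scene stay as the last step left them, time stands still between calls to the robot, and variables do not carry over. Pictures are saved under pics/ and viewed, about 8 in all and at most 12, crops included, and the job is handed in when it is done.

Besides the shell and the picture viewer there is one more tool, called by a JSON object that holds its "api" and its "payload", one argument or row to a line. arm_command: Moves the arm, as the interface text tells. Its arguments: {"type":"object","properties":{"commands":{"type":"array"},"grip_force":{"type":"number"}},"required":["commands"]}

```bash
mkdir -p pics
cat > h.py <<'E'
import numpy as np, cv2, pickle
from cell import *
def snap(n):
    f=grab_frame(n); pickle.dump(f,open(f'pics/{n}.pkl','wb')); return f
def pt(f,u,v,z=None):
    """world point of pixel from depth (or on plane z)"""
    K=f['mtx'];R=cv2.Rodrigues(f['rvec'])[0];t=f['tvec'].ravel()
    r=np.array([(u-K[0,2])/K[0,0],(v-K[1,2])/K[1,1],1.])
    c=-R.T@t; d=R.T@r
    s=f['depth'][int(v),int(u)] if z is None else (z-c[2])/d[2]
    return c+d*s
E
python3 - <<'E'
from h import *
a=snap('scene');b=snap('top')
cv2.imwrite('pics/a.png',a['image']);cv2.imwrite('pics/b.png',b['image'])
o=get_obs();print(o,tip_extent)
E
```

```text
{'time': 0.1, 'joint_pos': array([-1.3524895 ,  0.59204921,  0.04830956,  1.60971764, -0.03327894,
        0.94272725, -0.0336869 ]), 'joint_velocities': array([-0.00261108, -0.00228658, -0.00243143, -0.00408076,  0.00060171,
        0.00133202, -0.00068906]), 'joint_torque': array([ 4.33979192e-03, -5.49994433e+01,  1.55337118e+00, -1.98823428e+01,
        9.73825488e-03,  3.85978477e-03, -1.59565161e-05]), 'tool_pos': array([0.22226757, 0.68966268, 0.40363044]), 'eef_rot': array([-9.43546728e-05,  1.55222747e-01,  9.87878940e-01, -1.04426469e-03]), 'ft_force': array([-1.02158448, -0.23767704,  0.37789296]), 'moment': array([-0.04338578, -0.02717261, -0.00230837]), 'grip_width': 0.08513941373643176} 0.1734
```

View pics/a.png

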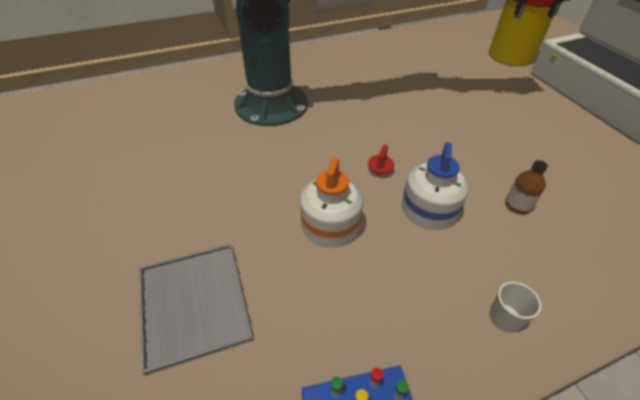

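View pics/b.png

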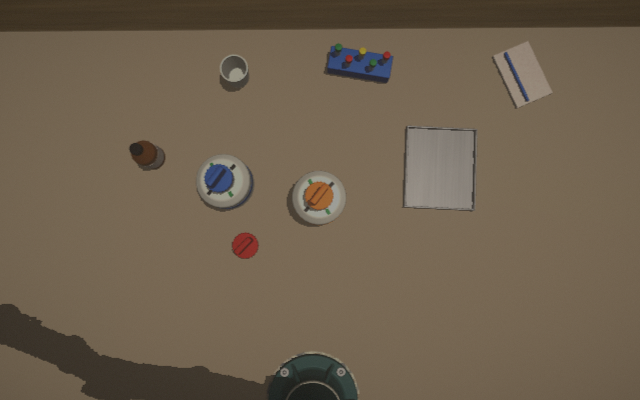

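Candidates in the top view are blue (219,180) on the blue-banded tank, orange (318,196) on the waste tank, and red loose on the counter (245,245). The one at (219,180) fits: it is blue and sits on the blue-band tank. The tray is at (440,168). Next I take one enlarged crop and measure.

Run:
```python
from h import *
b=pickle.load(open('pics/top.pkl','rb'))
cv2.imwrite('pics/c.png',cv2.resize(b['image'][145:220,180:280],None,fx=8,fy=8,interpolation=cv2.INTER_CUBIC))
for n,u,v in [('bluebar',219,180),('orange',318,196),('red',245,245),('tray',440,168),('counter',360,250)]: print(n,pt(b,u,v).round(3))
for u,v in [(408,128),(475,129),(472,210),(405,208)]: print(pt(b,u,v,.014).round(3))
R=cv2.Rodrigues(b['rvec'])[0];print('cam',(-R.T@b['tvec'].ravel()).round(3))
# segment tall points: blue bar top via depth
H,W=b['depth'].shape
K=b['mtx'];uu,vv=np.meshgrid(np.arange(W),np.arange(H));
c=np.stack([(uu-K[0,2])/K[0,0],(vv-K[1,2])/K[1,1],np.ones_like(uu)],-1)*b['depth'][...,None]
w=(c-b['tvec'].ravel())@R
for n,(u,v) in dict(blue=(219,180),orange=(318,196),red=(245,245)).items():
    s=(abs(uu-u)<28)&(abs(vv-v)<28)&(b['depth']>0)
    P=w[s];zm=np.percentile(P[:,2],99.7);Q=P[P[:,2]>zm-.015]
    m=Q.mean(0);e,V=np.linalg.eigh(np.cov(Q[:,:2].T));print(n,zm.round(3),len(Q),m.round(4),np.sqrt(12*e).round(3),'dir',np.degrees(np.arctan2(V[1,1],V[0,1])).round(1))
```

```text
bluebar [0.533 0.206 0.147]
orange [ 0.493 -0.017  0.175]
red [0.385 0.159 0.069]
tray [ 0.577 -0.33   0.006]
counter [ 0.369 -0.123  0.003]
[ 0.679 -0.249  0.014]
[ 0.675 -0.42   0.014]
[ 0.468 -0.406  0.014]
[ 0.474 -0.237  0.014]
cam [ 0.409 -0.013  1.195]
blue 0.177 162 [0.5395 0.2093 0.1729] [0.015 0.049] dir 143.7
orange 0.176 146 [ 0.4979 -0.0194  0.1734] [0.014 0.049] dir 142.0
red 0.067 122 [0.3835 0.165  0.0637] [0.014 0.051] dir 135.8
```

View pics/c.png

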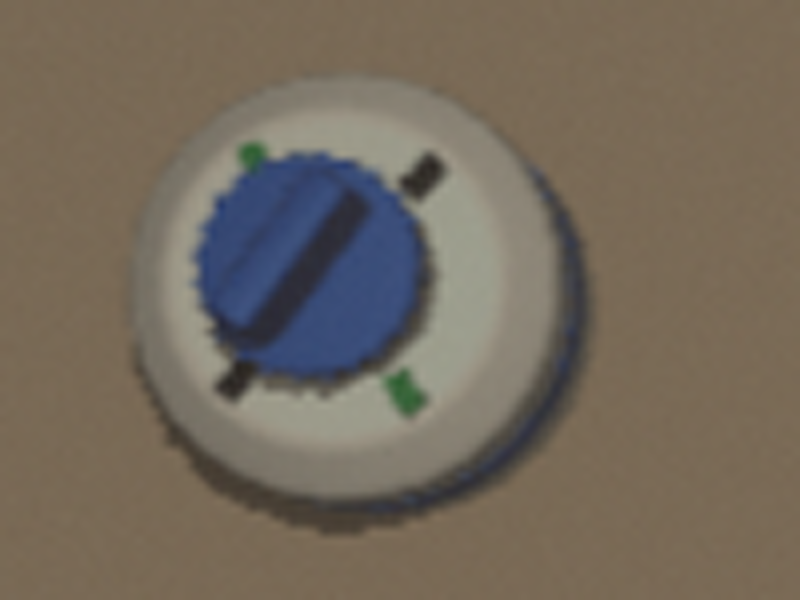

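The crop confirms it: the cap at (310,265) is blue, and its bar lies on the black marks at (422,177) and (235,380). The green marks at (252,155) and (405,390) are about 75° anticlockwise. Moving above it.

{"api": "arm_command", "payload": {
  "commands": [
    {"grip": -1,"dx": -90,"dy": -72,"dz": 0,"wz": 5},
    {"grip": -1,"dx": -120,"dy": -96,"dz": 0,"wz": 9},
    {"grip": -1,"dx": -150,"dy": -120,"dz": 0,"wz": 14},
    {"grip": -1,"dx": -150,"dy": -120,"dz": 0,"wz": 18},
    {"grip": -1,"dx": -150,"dy": -120,"dz": 0,"wz": 18}
  ],
  "grip_force": 50
}}

```text
schema error: expected keys grip, dx, dy, dz, wx, wy, wz
```

```bash
cat >> h.py <<'E'
from scipy.spatial.transform import Rotation as Ro
def to(p,yaw_y):
    """tool-frame shift (mm) and turn (deg) to TCP p, tool z down, tool y at yaw_y deg (mod 180)"""
    o=get_obs();q=o['eef_rot'];R=Ro.from_quat([q[1],q[2],q[3],q[0]])
    d=R.inv().apply(np.array(p)-o['tool_pos'])*1e3
    best=None
    for k in (0,180):
        a=np.radians(yaw_y+k);y=np.array([np.cos(a),np.sin(a),0]);z=np.array([0,0,-1.]);x=np.cross(y,z)
        w=np.degrees((R.inv()*Ro.from_matrix(np.c_[x,y,z])).as_rotvec())
        if best is None or np.linalg.norm(w)<np.linalg.norm(best): best=w
    print('t',round(o['time'],2),'pos',o['tool_pos'].round(4),'F',o['ft_force'].round(1),'w',o['grip_width'].round(4),'q',o['joint_pos'].round(2),'\nd',d.round(1),'w',best.round(1))
E
python3 -c "
from h import *
to([.5395,.2093,.40],53.7)"
```

```text
Traceback (most recent call last):
  File "h.py", line 22, in to
    print('t',round(o['time'],2),'pos',o['tool_pos'].round(4),'F',o['ft_force'].round(1),'w',o['grip_width'].round(4),'q',o['joint_pos'].round(2),'\nd',d.round(1),'w',best.round(1))
                                                                                             ^^^^^^^^^^^^^^^^^^^^^
AttributeError: 'float' object has no attribute 'round'
```

{"api": "arm_command", "payload": {
  "commands": [
    {"grip": -1,"dx": -32,"dy": -26,"dz": 0,"wx": 0,"wy": 0,"wz": 4},
    {"grip": -1,"dx": -64,"dy": -52,"dz": 0,"wx": 0,"wy": 0,"wz": 8},
    {"grip": -1,"dx": -96,"dy": -77,"dz": 0,"wx": 0,"wy": 0,"wz": 12},
    {"grip": -1,"dx": -128,"dy": -102,"dz": 0,"wx": 0,"wy": 0,"wz": 16},
    {"grip": -1,"dx": -160,"dy": -128,"dz": 0,"wx": 0,"wy": 0,"wz": 18}
  ],
  "grip_force": 50
}}

```text
time: 0.52
tool_pos: [0.336, 0.5174, 0.4043]
eef_rot: [0.0, 0.309, 0.951, -0.0]
ft_force: [0.2, 0.1, -0.6]
grip_width: 0.0855
```

```bash
sed -i "s/o\['grip_width'\].round(4)/round(o['grip_width'],4)/" h.py
python3 -c "
from h import *
to([.5395,.2093,.40],53.7)"
```

```text
t 0.52 pos [0.336  0.5174 0.4043] F [ 0.2  0.1 -0.6] w 0.0855 q [-1.17  0.46  0.14  1.87 -0.08  0.82 -0.04] 
d [-345.7 -129.7    4.5] w [-0.   0.   0.3]
```

{"api": "arm_command", "payload": {
  "commands": [
    {"grip": -1,"dx": -38,"dy": -14,"dz": 0,"wx": 0,"wy": 0,"wz": 0},
    {"grip": -1,"dx": -76,"dy": -28,"dz": 0,"wx": 0,"wy": 0,"wz": 0},
    {"grip": -1,"dx": -114,"dy": -43,"dz": 0,"wx": 0,"wy": 0,"wz": 0},
    {"grip": -1,"dx": -152,"dy": -57,"dz": 0,"wx": 0,"wy": 0,"wz": 0},
    {"grip": -1,"dx": -190,"dy": -71,"dz": 0,"wx": 0,"wy": 0,"wz": 0}
  ]
}}

```text
time: 0.93
tool_pos: [0.4484, 0.3484, 0.4045]
eef_rot: [-0.0, 0.308, 0.951, -0.0]
ft_force: [0.5, 0.3, 0.2]
grip_width: 0.0855
```

{"api": "arm_command", "payload": {
  "commands": [
    {"grip": -1,"dx": -38,"dy": -14,"dz": 0,"wx": 0,"wy": 0,"wz": 0},
    {"grip": -1,"dx": -76,"dy": -28,"dz": 0,"wx": 0,"wy": 0,"wz": 0},
    {"grip": -1,"dx": -114,"dy": -43,"dz": 0,"wx": 0,"wy": 0,"wz": 0},
    {"grip": -1,"dx": -150,"dy": -57,"dz": 0,"wx": 0,"wy": 0,"wz": 0},
    {"grip": -1,"dx": -152,"dy": -58,"dz": 0,"wx": 0,"wy": 0,"wz": 0}
  ]
}}

```text
time: 1.35
tool_pos: [0.5411, 0.2053, 0.4049]
eef_rot: [0.002, 0.314, 0.949, -0.002]
ft_force: [0.1, -1.2, -0.5]
grip_width: 0.0855
```

```bash
python3 -c "
from h import *
to([.5395,.2093,.40],53.7)
f=snap('wrist');cv2.imwrite('pics/d.png',f['image']);print(f['mtx'])
R=cv2.Rodrigues(f['rvec'])[0];print('cam',(-R.T@f['tvec'].ravel()).round(3),R.round(2))
"
```

```text
t 1.35 pos [0.5411 0.2053 0.4049] F [ 0.1 -1.2 -0.5] w 0.0855 q [-0.59  0.41  0.19  1.95 -0.1   0.79  0.59] 
d [3.7 2.3 4.9] w [-0.1  0.3 -0.3]
[[309.70691629   0.         317.1345141 ]
 [  0.         309.70691629 199.68761449]
 [  0.           0.           1.        ]]
cam [0.476 0.252 0.373] [[ 0.6   0.8  -0.  ]
 [ 0.76 -0.56  0.32]
 [ 0.25 -0.19 -0.95]]
```

View pics/d.png

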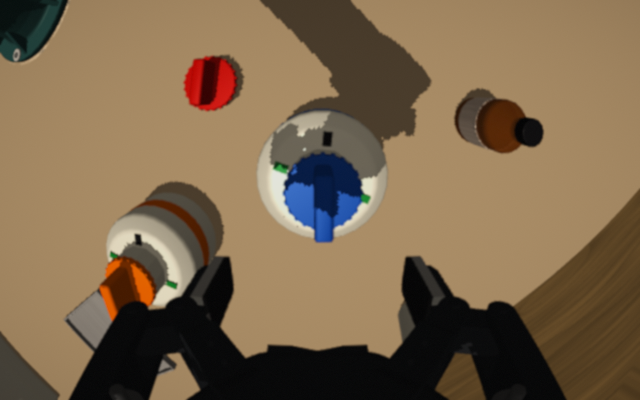

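The bar stands upright in the wrist view at (323,205), and the jaws straddle its axis with fingertips near (222,265) and (412,265). Refining the cap pose from this picture's depth.

```bash
cat >> h.py <<'E'
def wpts(f):
    K=f['mtx'];R=cv2.Rodrigues(f['rvec'])[0];v,u=np.mgrid[0:400,0:640]
    a=(u-K[0,2])/K[0,0];b=(v-K[1,2])/K[1,1];th=np.hypot(a,b)+1e-9;s=np.tan(np.minimum(th,1.4))/th
    c=np.stack([a*s,b*s,np.ones_like(a)],-1)*f['depth'][...,None]
    return (c-f['tvec'].ravel())@R
def blue(f):
    w=wpts(f);im=f['image'].astype(int)
    m=(im[...,0]>im[...,2]*2+15)&(im[...,0]>im[...,1]*1.4)&(f['depth']>0);m[:,:]&=True
    return w[m],m
E
python3 -c "
from h import *
f=pickle.load(open('pics/wrist.pkl','rb'));P,m=blue(f);v,u=np.nonzero(m)
s=(abs(u-322)<45)&(abs(v-200)<55);P=P[s];print(len(P),np.percentile(P[:,2],[1,10,50,90,99]).round(4))
Q=P[P[:,2]>.168]
(c,sz,a)=cv2.minAreaRect((Q[:,:2]*1000).astype(np.float32));print('top',len(Q),Q.mean(0).round(4),c,sz,a)
D=P[(P[:,2]>.125)&(P[:,2]<.14)];print('disc',cv2.minEnclosingCircle((D[:,:2]*1000).astype(np.float32)))
"
```

```text
4661 [0.132  0.1331 0.1342 0.1738 0.1748]
top 1297 [0.5362 0.2124 0.1735] (537.7578125, 211.56861877441406) (13.572721481323242, 49.119285583496094) 53.28565979003906
disc ((537.620849609375, 211.2733612060547), 32.21398162841797)
```

```bash
python3 -c "
from h import *
to([.538,.211,.315],53.3)"
```

```text
t 1.4 pos [0.5395 0.2083 0.4047] F [-0.6 -0.4 -0.7] w 0.0855 q [-0.59  0.41  0.19  1.95 -0.1   0.79  0.59] 
d [ 3.1  1.4 89.7] w [-0.1  0.2  0.3]
```

{"api": "arm_command", "payload": {
  "commands": [
    {"grip": -1,"dx": 2,"dy": 1,"dz": 25,"wx": 0,"wy": 0,"wz": 0},
    {"grip": -1,"dx": 2,"dy": 1,"dz": 50,"wx": 0,"wy": 0,"wz": 0},
    {"grip": -1,"dx": 2,"dy": 1,"dz": 70,"wx": 0,"wy": 0,"wz": 0},
    {"grip": -1,"dx": 2,"dy": 1,"dz": 70,"wx": 0,"wy": 0,"wz": 0},
    {"grip": -1,"dx": 2,"dy": 1,"dz": 70,"wx": 0,"wy": 0,"wz": 0}
  ]
}}

```text
time: 1.82
tool_pos: [0.5351, 0.2171, 0.3338]
eef_rot: [-0.001, 0.307, 0.952, -0.001]
ft_force: [0.0, 0.4, 0.6]
grip_width: 0.0853
```

```bash
python3 -c "
from h import *
to([.538,.211,.315],53.3)"
```

```text
t 1.82 pos [0.5351 0.2171 0.3338] F [0.  0.4 0.6] w 0.0853 q [-0.58  0.51  0.16  2.01 -0.13  0.64  0.61] 
d [-6.  -3.2 18.8] w [-0.1 -0.1  0.9]
```

{"api": "arm_command", "payload": {
  "commands": [
    {"grip": -1,"dx": -6,"dy": -3,"dz": 5,"wx": 0,"wy": 0,"wz": 1},
    {"grip": -1,"dx": -6,"dy": -3,"dz": 19,"wx": 0,"wy": 0,"wz": 1},
    {"grip": -1,"dx": -6,"dy": -3,"dz": 19,"wx": 0,"wy": 0,"wz": 1},
    {"grip": -1,"dx": -6,"dy": -3,"dz": 19,"wx": 0,"wy": 0,"wz": 1},
    {"grip": -1,"dx": -6,"dy": -3,"dz": 19,"wx": 0,"wy": 0,"wz": 1}
  ]
}}

```text
time: 2.23
tool_pos: [0.5395, 0.2104, 0.3168]
eef_rot: [0.001, 0.316, 0.949, 0.001]
ft_force: [0.2, -0.7, 0.2]
grip_width: 0.0855
```

```bash
python3 -c "
from h import *
to([.538,.211,.315],53.3)"
```

```text
t 2.23 pos [0.5395 0.2104 0.3168] F [ 0.2 -0.7  0.2] w 0.0855 q [-0.57  0.53  0.16  2.02 -0.14  0.6   0.62] 
d [ 1.6 -0.4  1.8] w [ 0.1  0.  -0.2]
```

Aligned to within 2 mm, so I close with moderate force.

{"api": "arm_command", "payload": {
  "commands": [
    {"grip": 1,"dx": -1,"dy": 0,"dz": 1,"wx": 0,"wy": 0,"wz": 0},
    {"grip": 1,"dx": -1,"dy": 0,"dz": 1,"wx": 0,"wy": 0,"wz": 0},
    {"grip": 1,"dx": -1,"dy": 0,"dz": 1,"wx": 0,"wy": 0,"wz": 0},
    {"grip": 1,"dx": -1,"dy": 0,"dz": 1,"wx": 0,"wy": 0,"wz": 0},
    {"grip": 1,"dx": -1,"dy": 0,"dz": 1,"wx": 0,"wy": 0,"wz": 0}
  ],
  "grip_force": 50
}}

```text
time: 2.65
tool_pos: [0.5399, 0.2097, 0.3149]
eef_rot: [0.0, 0.316, 0.949, 0.0]
ft_force: [-0.0, 0.3, -0.3]
grip_width: 0.0261
```

{"api": "arm_command", "payload": {
  "commands": [
    {"grip": 1,"dx": 0,"dy": 0,"dz": 0,"wx": 0,"wy": 0,"wz": 0},
    {"grip": 1,"dx": 0,"dy": 0,"dz": 0,"wx": 0,"wy": 0,"wz": 0},
    {"grip": 1,"dx": 0,"dy": 0,"dz": 0,"wx": 0,"wy": 0,"wz": 0},
    {"grip": 1,"dx": 0,"dy": 0,"dz": 0,"wx": 0,"wy": 0,"wz": 0},
    {"grip": 1,"dx": 0,"dy": 0,"dz": 0,"wx": 0,"wy": 0,"wz": 0}
  ]
}}

```text
time: 3.07
tool_pos: [0.5401, 0.2098, 0.3149]
eef_rot: [0.0, 0.316, 0.949, 0.0]
ft_force: [-0.5, 0.0, 2.0]
grip_width: 0.0135
```

```bash
python3 -c "
from h import *
to([.538,.211,.315],53.3);print(get_obs()['moment'])"
```

```text
t 3.07 pos [0.5401 0.2098 0.3149] F [-0.5  0.   2. ] w 0.0135 q [-0.56  0.53  0.16  2.02 -0.14  0.6   0.62] 
d [ 2.4 -0.2 -0.1] w [ 0.   0.  -0.2]
[ 0.05603879  0.0475162  -0.02217476]
```

Gripped (13.5 mm). Turning anticlockwise, i.e. negative wz with the tool pointing down.

{"api": "arm_command", "payload": {
  "commands": [
    {"grip": 1,"dx": 0,"dy": 0,"dz": 0,"wx": 0,"wy": 0,"wz": -4},
    {"grip": 1,"dx": 0,"dy": 0,"dz": 0,"wx": 0,"wy": 0,"wz": -8},
    {"grip": 1,"dx": 0,"dy": 0,"dz": 0,"wx": 0,"wy": 0,"wz": -12},
    {"grip": 1,"dx": 0,"dy": 0,"dz": 0,"wx": 0,"wy": 0,"wz": -16},
    {"grip": 1,"dx": 0,"dy": 0,"dz": 0,"wx": 0,"wy": 0,"wz": -20}
  ]
}}

```text
time: 3.48
tool_pos: [0.54, 0.2097, 0.3149]
eef_rot: [0.0, 0.145, 0.989, 0.0]
ft_force: [-0.0, -0.2, 1.3]
grip_width: 0.0134
```

{"api": "arm_command", "payload": {
  "commands": [
    {"grip": 1,"dx": 0,"dy": 0,"dz": 0,"wx": 0,"wy": 0,"wz": -4},
    {"grip": 1,"dx": 0,"dy": 0,"dz": 0,"wx": 0,"wy": 0,"wz": -8},
    {"grip": 1,"dx": 0,"dy": 0,"dz": 0,"wx": 0,"wy": 0,"wz": -12},
    {"grip": 1,"dx": 0,"dy": 0,"dz": 0,"wx": 0,"wy": 0,"wz": -16},
    {"grip": 1,"dx": 0,"dy": 0,"dz": 0,"wx": 0,"wy": 0,"wz": -20}
  ]
}}

```text
time: 3.9
tool_pos: [0.54, 0.2097, 0.3149]
eef_rot: [0.0, -0.029, 1.0, 0.0]
ft_force: [0.2, 0.2, 2.6]
grip_width: 0.0133
```

```bash
python3 -c "
from h import *
to([.538,.211,.315],128.3);print(get_obs()['moment'])"
```

```text
t 3.9 pos [0.54   0.2097 0.3149] F [0.2 0.2 2.6] w 0.0133 q [-0.42  0.53 -0.04  2.01  0.04  0.6   1.14] 
d [ 2.   1.4 -0.1] w [  0.   0. -35.]
[-0.03023471  0.01194686  0.03016423]
```

{"api": "arm_command", "payload": {
  "commands": [
    {"grip": 1,"dx": 0,"dy": 0,"dz": 0,"wx": 0,"wy": 0,"wz": -4},
    {"grip": 1,"dx": 0,"dy": 0,"dz": 0,"wx": 0,"wy": 0,"wz": -8},
    {"grip": 1,"dx": 0,"dy": 0,"dz": 0,"wx": 0,"wy": 0,"wz": -12},
    {"grip": 1,"dx": 0,"dy": 0,"dz": 0,"wx": 0,"wy": 0,"wz": -16},
    {"grip": 1,"dx": 0,"dy": 0,"dz": 0,"wx": 0,"wy": 0,"wz": -20}
  ]
}}

```text
time: 4.32
tool_pos: [0.5395, 0.2102, 0.3149]
eef_rot: [-0.0, -0.202, 0.979, 0.0]
ft_force: [-1.0, 1.0, 3.2]
grip_width: 0.0136
```

{"api": "arm_command", "payload": {
  "commands": [
    {"grip": 1,"dx": 0,"dy": 0,"dz": 0,"wx": 0,"wy": 0,"wz": -4},
    {"grip": 1,"dx": 0,"dy": 0,"dz": 0,"wx": 0,"wy": 0,"wz": -8},
    {"grip": 1,"dx": 0,"dy": 0,"dz": 0,"wx": 0,"wy": 0,"wz": -12},
    {"grip": 1,"dx": 0,"dy": 0,"dz": 0,"wx": 0,"wy": 0,"wz": -15},
    {"grip": 1,"dx": 0,"dy": 0,"dz": 0,"wx": 0,"wy": 0,"wz": -15}
  ]
}}

```text
time: 4.73
tool_pos: [0.5395, 0.2104, 0.3149]
eef_rot: [-0.0, -0.327, 0.945, 0.001]
ft_force: [-1.5, 2.3, 3.0]
grip_width: 0.0134
```

```bash
python3 -c "
from h import *
to([.538,.211,.315],128.3);print(get_obs()['moment'])
f=snap('top');cv2.imwrite('pics/e.png',np.hstack([cv2.resize(f['image'][130:230,170:290],(480,400)),snap('wrist')['image'][100:400,160:480]]) if 0 else snap('wrist')['image'])"
```

```text
t 4.73 pos [0.5395 0.2104 0.3149] F [-1.5  2.3  3. ] w 0.0134 q [-0.29  0.54 -0.21  2.    0.18  0.62  1.61] 
d [ 0.8  1.4 -0.1] w [ 0.1  0.  -0.1]
[ 0.32551561  0.30580297 -0.02787696]
```

View pics/e.png

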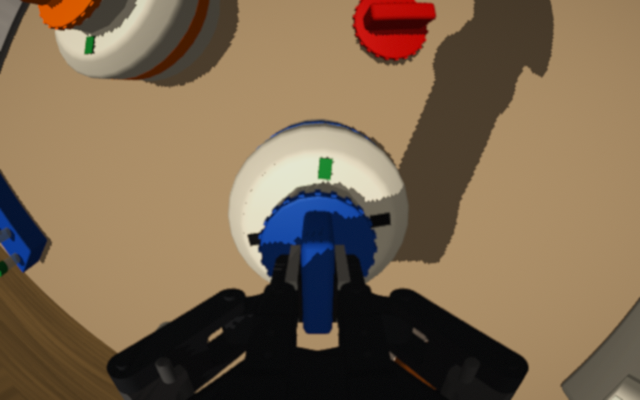

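The bar at (318,270) lines up with the green mark at (325,168). Lifting straight up.

{"api": "arm_command", "payload": {
  "commands": [
    {"grip": 1,"dx": 0,"dy": 0,"dz": -5,"wx": 0,"wy": 0,"wz": 0},
    {"grip": 1,"dx": 0,"dy": 0,"dz": -10,"wx": 0,"wy": 0,"wz": 0},
    {"grip": 1,"dx": 0,"dy": 0,"dz": -16,"wx": 0,"wy": 0,"wz": 0},
    {"grip": 1,"dx": 0,"dy": 0,"dz": -23,"wx": 0,"wy": 0,"wz": 0},
    {"grip": 1,"dx": 0,"dy": 0,"dz": -30,"wx": 0,"wy": 0,"wz": 0}
  ]
}}

```text
time: 5.25
tool_pos: [0.5399, 0.2085, 0.3452]
eef_rot: [-0.001, -0.326, 0.945, -0.001]
ft_force: [-0.8, -0.4, -1.1]
grip_width: 0.0134
```

{"api": "arm_command", "payload": {
  "commands": [
    {"grip": 1,"dx": 0,"dy": 0,"dz": -15,"wx": 0,"wy": 0,"wz": 0},
    {"grip": 1,"dx": 0,"dy": 0,"dz": -40,"wx": 0,"wy": 0,"wz": 0},
    {"grip": 1,"dx": 0,"dy": 0,"dz": -65,"wx": 0,"wy": 0,"wz": 0},
    {"grip": 1,"dx": 0,"dy": 0,"dz": -90,"wx": 0,"wy": 0,"wz": 0},
    {"grip": 1,"dx": 0,"dy": 0,"dz": -115,"wx": 0,"wy": 0,"wz": 0}
  ]
}}

```text
time: 5.67
tool_pos: [0.5396, 0.2085, 0.4613]
eef_rot: [-0.001, -0.326, 0.945, -0.001]
ft_force: [-0.2, 0.4, -1.4]
grip_width: 0.0133
```

```bash
python3 -c "
from h import *
f=snap('wrist');cv2.imwrite('pics/f.png',f['image'])
to([.575,-.328,.46],128.3)"
```

```text
t 5.72 pos [0.541  0.2094 0.4668] F [0.4 0.6 1.2] w 0.0135 q [-0.25  0.35 -0.25  1.87  0.11  0.92  1.68] 
d [ 304.6 -444.1    5.9] w [-0.2  0.5 -0.2]
```

View pics/f.png

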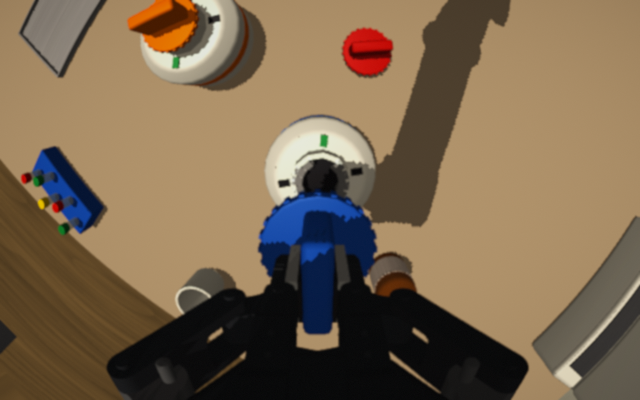

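The neck is open at (320,178) and the cap is held upright. Carrying it high toward the tray, unwinding the wrist a little.

{"api": "arm_command", "payload": {
  "commands": [
    {"grip": 1,"dx": 15,"dy": -22,"dz": 0,"wx": 0,"wy": 0,"wz": 3},
    {"grip": 1,"dx": 35,"dy": -51,"dz": 0,"wx": 0,"wy": 0,"wz": 6},
    {"grip": 1,"dx": 56,"dy": -82,"dz": 0,"wx": 0,"wy": 0,"wz": 10},
    {"grip": 1,"dx": 77,"dy": -112,"dz": 0,"wx": 0,"wy": 0,"wz": 15},
    {"grip": 1,"dx": 98,"dy": -143,"dz": 0,"wx": 0,"wy": 0,"wz": 20}
  ]
}}

```text
time: 6.13
tool_pos: [0.5504, 0.0343, 0.4603]
eef_rot: [-0.0, -0.155, 0.988, -0.0]
ft_force: [0.3, -0.2, -1.2]
grip_width: 0.0134
```

```bash
python3 -c "
from h import *
to([.575,-.328,.46],88.3)"
```

```text
t 6.13 pos [0.5504 0.0343 0.4603] F [ 0.3 -0.2 -1.2] w 0.0134 q [-0.04  0.31 -0.13  1.94  0.05  0.89  1.68] 
d [  87.7 -352.4    0.6] w [-0.1 -0.  19.6]
```

{"api": "arm_command", "payload": {
  "commands": [
    {"grip": 1,"dx": 9,"dy": -36,"dz": 0,"wx": 0,"wy": 0,"wz": 4},
    {"grip": 1,"dx": 18,"dy": -73,"dz": 0,"wx": 0,"wy": 0,"wz": 8},
    {"grip": 1,"dx": 28,"dy": -110,"dz": 0,"wx": 0,"wy": 0,"wz": 12},
    {"grip": 1,"dx": 37,"dy": -147,"dz": 0,"wx": 0,"wy": 0,"wz": 16},
    {"grip": 1,"dx": 46,"dy": -184,"dz": 0,"wx": 0,"wy": 0,"wz": 20}
  ]
}}

```text
time: 6.55
tool_pos: [0.5637, -0.1551, 0.4603]
eef_rot: [-0.0, 0.019, 1.0, -0.0]
ft_force: [1.1, 0.0, -1.4]
grip_width: 0.0136
```

```bash
python3 -c "
from h import *
to([.575,-.328,.46],88.3)"
```

```text
t 6.55 pos [ 0.5637 -0.1551  0.4603] F [ 1.1  0.  -1.4] w 0.0136 q [ 0.18  0.35  0.01  1.88 -0.    0.91  1.73] 
d [ -17.7 -172.4    0.4] w [-0.  -0.  -0.4]
```

{"api": "arm_command", "payload": {
  "commands": [
    {"grip": 1,"dx": -4,"dy": -38,"dz": 0,"wx": 0,"wy": 0,"wz": 0},
    {"grip": 1,"dx": -8,"dy": -76,"dz": 0,"wx": 0,"wy": 0,"wz": 0},
    {"grip": 1,"dx": -12,"dy": -112,"dz": 0,"wx": 0,"wy": 0,"wz": 0},
    {"grip": 1,"dx": -14,"dy": -140,"dz": 0,"wx": 0,"wy": 0,"wz": 0},
    {"grip": 1,"dx": -16,"dy": -160,"dz": 0,"wx": 0,"wy": 0,"wz": 0}
  ]
}}

```text
time: 6.97
tool_pos: [0.5737, -0.3176, 0.4601]
eef_rot: [-0.001, 0.019, 1.0, -0.001]
ft_force: [-0.5, -0.5, -1.4]
grip_width: 0.0133
```

{"api": "arm_command", "payload": {
  "commands": [
    {"grip": 1,"dx": 0,"dy": 0,"dz": 20,"wx": 0,"wy": 0,"wz": 0},
    {"grip": 1,"dx": 0,"dy": 0,"dz": 50,"wx": 0,"wy": 0,"wz": 0},
    {"grip": 1,"dx": 0,"dy": 0,"dz": 75,"wx": 0,"wy": 0,"wz": 0},
    {"grip": 1,"dx": 0,"dy": 0,"dz": 90,"wx": 0,"wy": 0,"wz": 0},
    {"grip": 1,"dx": 0,"dy": 0,"dz": 90,"wx": 0,"wy": 0,"wz": 0}
  ]
}}

```text
time: 7.38
tool_pos: [0.5733, -0.3127, 0.366]
eef_rot: [-0.004, 0.017, 1.0, 0.002]
ft_force: [-0.2, 0.6, -0.6]
grip_width: 0.0135
```

```bash
python3 -c "
from h import *
to([.574,-.328,.24],88.3)
f=snap('wrist');cv2.imwrite('pics/g.png',f['image'])
t=snap('top');w=t['depth']
print(pt(t,440,190),pt(t,440,140),pt(t,415,200))"
```

```text
t 7.38 pos [ 0.5733 -0.3127  0.366 ] F [-0.2  0.6 -0.6] w 0.0135 q [ 0.4   0.54  0.04  1.81 -0.03  0.8   1.99] 
d [ -2.3 -15.6 125.9] w [ 0.2 -0.5 -0.2]
[ 0.52048205 -0.32947187  0.00298527] [ 0.64942584 -0.33211298  0.00540796] [ 0.49546323 -0.26545584  0.0006036 ]
```

View pics/g.png

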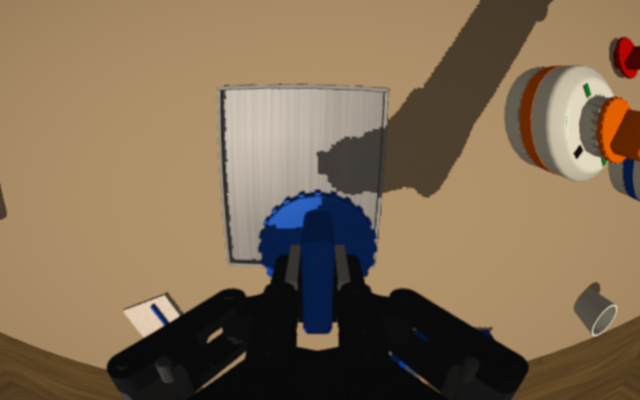

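The cap hangs over the tray, whose corners are at about (222,90), (387,90) and (230,263). Checking the tray position from this near view.

```bash
python3 -c "
from h import *
f=pickle.load(open('pics/wrist.pkl','rb'));w=wpts(f)
K=f['mtx'];R=cv2.Rodrigues(f['rvec'])[0];c=-R.T@f['tvec'].ravel()
for u,v in [(220,88),(387,90),(230,263)]:
    a=(u-K[0,2])/K[0,0];b=(v-K[1,2])/K[1,1];th=np.hypot(a,b);d=R.T@np.array([a*np.tan(th)/th,b*np.tan(th)/th,1]);print((c+d*(.014-c[2])/d[2]).round(3))
print('floor z',np.median(w[110:180,240:300,2]))
to([.574,-.328,.225],88.3)"
```

```text
[ 0.468 -0.411  0.014]
[ 0.478 -0.237  0.014]
[ 0.672 -0.421  0.014]
floor z 0.0028435996841173093
t 7.48 pos [ 0.575  -0.3134  0.3698] F [-0.6 -0.  -0.4] w 0.0134 q [ 0.4   0.54  0.04  1.8  -0.03  0.8   1.99] 
d [  0.3 -14.6 144.8] w [-0.  -0.1 -0.2]
```

The near view agrees: tray centre is about (0.575, -0.329). Descending.

{"api": "arm_command", "payload": {
  "commands": [
    {"grip": 1,"dx": 0,"dy": -7,"dz": 25,"wx": 0,"wy": 0,"wz": 0},
    {"grip": 1,"dx": 0,"dy": -14,"dz": 55,"wx": 0,"wy": 0,"wz": 0},
    {"grip": 1,"dx": 0,"dy": -14,"dz": 85,"wx": 0,"wy": 0,"wz": 0},
    {"grip": 1,"dx": 0,"dy": -14,"dz": 110,"wx": 0,"wy": 0,"wz": 0},
    {"grip": 1,"dx": 0,"dy": -14,"dz": 130,"wx": 0,"wy": 0,"wz": 0}
  ]
}}

```text
time: 7.9
tool_pos: [0.5754, -0.3276, 0.24]
eef_rot: [0.001, 0.016, 1.0, -0.001]
ft_force: [0.4, -0.1, -0.6]
grip_width: 0.0136
```

{"api": "arm_command", "payload": {
  "commands": [
    {"grip": 1,"dx": 0,"dy": 0,"dz": 6,"wx": 0,"wy": 0,"wz": 0},
    {"grip": 1,"dx": 0,"dy": 0,"dz": 10,"wx": 0,"wy": 0,"wz": 0},
    {"grip": 1,"dx": 0,"dy": 0,"dz": 12,"wx": 0,"wy": 0,"wz": 0},
    {"grip": 1,"dx": 0,"dy": 0,"dz": 12,"wx": 0,"wy": 0,"wz": 0},
    {"grip": 1,"dx": 0,"dy": 0,"dz": 12,"wx": 0,"wy": 0,"wz": 0}
  ]
}}

```text
time: 8.32
tool_pos: [0.5757, -0.3274, 0.2295]
eef_rot: [0.001, 0.016, 1.0, -0.001]
ft_force: [0.5, -0.7, -0.7]
grip_width: 0.0136
```

```bash
python3 -c "
from h import *
to([.575,-.328,.210],88.3)"
```

```text
t 8.32 pos [ 0.5757 -0.3274  0.2295] F [ 0.5 -0.7 -0.7] w 0.0136 q [ 0.43  0.73  0.03  1.86 -0.03  0.55  2.02] 
d [ 0.8 -0.6 19.5] w [-0.1  0.2 -0.2]
```

{"api": "arm_command", "payload": {
  "commands": [
    {"grip": 1,"dx": 0,"dy": 0,"dz": 4,"wx": 0,"wy": 0,"wz": 0},
    {"grip": 1,"dx": 0,"dy": 0,"dz": 8,"wx": 0,"wy": 0,"wz": 0},
    {"grip": 1,"dx": 0,"dy": 0,"dz": 12,"wx": 0,"wy": 0,"wz": 0},
    {"grip": 1,"dx": 0,"dy": 0,"dz": 15,"wx": 0,"wy": 0,"wz": 0},
    {"grip": 1,"dx": 0,"dy": 0,"dz": 16,"wx": 0,"wy": 0,"wz": 0}
  ]
}}

```text
time: 8.73
tool_pos: [0.5747, -0.3268, 0.2109]
eef_rot: [-0.001, 0.016, 1.0, 0.0]
ft_force: [-0.5, -0.7, -0.2]
grip_width: 0.0136
```

{"api": "arm_command", "payload": {
  "commands": [
    {"grip": 1,"dx": 0,"dy": 0,"dz": 1,"wx": 0,"wy": 0,"wz": 0},
    {"grip": 1,"dx": 0,"dy": 0,"dz": 2,"wx": 0,"wy": 0,"wz": 0},
    {"grip": 1,"dx": 0,"dy": 0,"dz": 2,"wx": 0,"wy": 0,"wz": 0}
  ]
}}

```text
time: 8.98
tool_pos: [0.5751, -0.327, 0.2096]
eef_rot: [0.0, 0.016, 1.0, -0.0]
ft_force: [0.5, -0.5, -1.4]
grip_width: 0.0136
```

Not in contact yet, so down in 1 mm steps.

{"api": "arm_command", "payload": {
  "commands": [
    {"grip": 1,"dx": 0,"dy": 0,"dz": 0.5,"wx": 0,"wy": 0,"wz": 0},
    {"grip": 1,"dx": 0,"dy": 0,"dz": 1,"wx": 0,"wy": 0,"wz": 0},
    {"grip": 1,"dx": 0,"dy": 0,"dz": 1,"wx": 0,"wy": 0,"wz": 0}
  ]
}}

```text
time: 9.23
tool_pos: [0.5751, -0.327, 0.2094]
eef_rot: [0.0, 0.016, 1.0, -0.0]
ft_force: [-1.1, 0.5, 4.1]
grip_width: 0.0134
```

{"api": "arm_command", "payload": {
  "commands": [
    {"grip": 1,"dx": 0,"dy": 0,"dz": 0.5,"wx": 0,"wy": 0,"wz": 0},
    {"grip": 1,"dx": 0,"dy": 0,"dz": 1,"wx": 0,"wy": 0,"wz": 0},
    {"grip": 1,"dx": 0,"dy": 0,"dz": 1,"wx": 0,"wy": 0,"wz": 0}
  ]
}}

```text
time: 9.48
tool_pos: [0.5752, -0.327, 0.2094]
eef_rot: [0.0, 0.016, 1.0, -0.0]
ft_force: [-1.7, 1.8, 10.2]
grip_width: 0.0131
```

Contact: 4 N, then 10 N, with z holding at 0.2094. Easing back 1 mm and opening.

{"api": "arm_command", "payload": {
  "commands": [
    {"grip": 1,"dx": 0,"dy": 0,"dz": -1,"wx": 0,"wy": 0,"wz": 0},
    {"grip": 0.5,"dx": 0,"dy": 0,"dz": -1,"wx": 0,"wy": 0,"wz": 0},
    {"grip": 0.2,"dx": 0,"dy": 0,"dz": -1,"wx": 0,"wy": 0,"wz": 0},
    {"grip": -0.2,"dx": 0,"dy": 0,"dz": -1,"wx": 0,"wy": 0,"wz": 0},
    {"grip": -0.5,"dx": 0,"dy": 0,"dz": -1,"wx": 0,"wy": 0,"wz": 0}
  ]
}}

```text
time: 9.9
tool_pos: [0.575, -0.3269, 0.2084]
eef_rot: [-0.0, 0.016, 1.0, 0.0]
ft_force: [0.7, -0.5, 0.9]
grip_width: 0.0572
```

{"api": "arm_command", "payload": {
  "commands": [
    {"grip": -1,"dx": 0,"dy": 0,"dz": -1,"wx": 0,"wy": 0,"wz": 0},
    {"grip": -1,"dx": 0,"dy": 0,"dz": -1,"wx": 0,"wy": 0,"wz": 0},
    {"grip": -1,"dx": 0,"dy": 0,"dz": -1,"wx": 0,"wy": 0,"wz": 0},
    {"grip": -1,"dx": 0,"dy": 0,"dz": -1,"wx": 0,"wy": 0,"wz": 0},
    {"grip": -1,"dx": 0,"dy": 0,"dz": -1,"wx": 0,"wy": 0,"wz": 0}
  ]
}}

```text
time: 10.32
tool_pos: [0.575, -0.3269, 0.2097]
eef_rot: [0.0, 0.016, 1.0, -0.0]
ft_force: [0.3, 0.8, 0.2]
grip_width: 0.085
```

Open and force-free. Rising straight up.

{"api": "arm_command", "payload": {
  "commands": [
    {"grip": -1,"dx": 0,"dy": 0,"dz": -15,"wx": 0,"wy": 0,"wz": 0},
    {"grip": -1,"dx": 0,"dy": 0,"dz": -40,"wx": 0,"wy": 0,"wz": 0},
    {"grip": -1,"dx": 0,"dy": 0,"dz": -75,"wx": 0,"wy": 0,"wz": 0},
    {"grip": -1,"dx": 0,"dy": 0,"dz": -110,"wx": 0,"wy": 0,"wz": 0},
    {"grip": -1,"dx": 0,"dy": 0,"dz": -145,"wx": 0,"wy": 0,"wz": 0}
  ]
}}

```text
time: 10.73
tool_pos: [0.5747, -0.3268, 0.3572]
eef_rot: [0.0, 0.016, 1.0, -0.0]
ft_force: [0.7, -0.7, -0.3]
grip_width: 0.0849
```

{"api": "arm_command", "payload": {
  "commands": [
    {"grip": -1,"dx": 0,"dy": 0,"dz": -20,"wx": 0,"wy": 0,"wz": 0},
    {"grip": -1,"dx": 0,"dy": 0,"dz": -25,"wx": 0,"wy": 0,"wz": 0},
    {"grip": -1,"dx": 0,"dy": 0,"dz": -25,"wx": 0,"wy": 0,"wz": 0},
    {"grip": -1,"dx": 0,"dy": 0,"dz": -25,"wx": 0,"wy": 0,"wz": 0},
    {"grip": -1,"dx": 0,"dy": 0,"dz": -25,"wx": 0,"wy": 0,"wz": 0}
  ]
}}

```text
time: 11.15
tool_pos: [0.5743, -0.3264, 0.3781]
eef_rot: [-0.002, 0.016, 1.0, 0.001]
ft_force: [-1.4, -0.3, 0.5]
grip_width: 0.0852
```

```bash
python3 -c "
from h import *
to([.575,-.328,.40],88.3)
f=snap('wrist');cv2.imwrite('pics/h.png',f['image'])
P,m=blue(f);v,u=np.nonzero(m);s=(np.hypot(P[:,0]-.575,P[:,1]+.33)<.09)&(P[:,2]>.015);P=P[s];print(len(P),np.percentile(P[:,2],[1,50,90,99]).round(4))
Q=P[P[:,2]>.062];D=P[P[:,2]<.04]
print('top',cv2.minAreaRect((Q[:,:2]*1000).astype(np.float32)),np.median(Q[:,2]));print('disc',cv2.minEnclosingCircle((D[:,:2]*1000).astype(np.float32)))
A=np.c_[D[:,:2],np.ones(len(D))];print('slope deg',np.degrees(np.linalg.lstsq(A,D[:,2],rcond=None)[0][:2]))
"
```

```text
t 11.15 pos [ 0.5743 -0.3264  0.3781] F [-1.4 -0.3  0.5] w 0.0852 q [ 0.42  0.54  0.04  1.78 -0.03  0.82  2.01] 
d [ -0.7  -1.5 -21.9] w [ 0.1 -0.2 -0.2]
2770 [0.0263 0.0287 0.0684 0.2621]
top ((571.0684814453125, -324.1917724609375), (49.01342010498047, 113.11988067626953), 7.888701915740967) 0.06811886461456393
disc ((572.1148681640625, -327.43658447265625), 32.43077087402344)
slope deg [-0.17775259  0.00446623]
```

View pics/h.png

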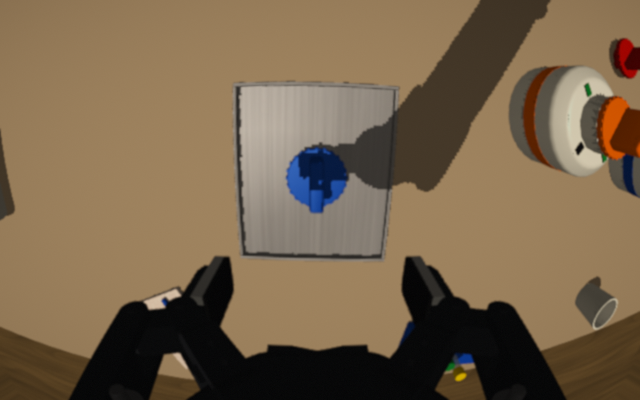

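The cap stands upright in the tray at (317,178): disc centre (0.572, -0.327), tilt about 0.2°, near the tray centre. The gripper is clear, so I hand in.

```bash
python3 -c "
from cell import *
print(hand_in())"
```

```text
the job is handed in; nothing more can be done
None
```

I unscrewed the blue cap, set it down upright in the steel tray and handed the job in at about 11 s of the 45 s allowed. No verdict was reported.

- **Turn and lift:** I turned the cap 75° anticlockwise by its bar, and the picture showed the bar at the green mark. I then lifted it straight off, and the next picture showed the neck open.
- **Putting it down:** I carried it about 80 mm above the orange cap and lowered it in the last 1 mm steps until the wrist force showed contact (4 N, then 10 N). I then eased back and opened the gripper.
- **Last checks:** In the wrist view the disc centre was at (0.572, -0.327), and I measured the tray centre at about (0.575, -0.329). Tilt was about 0.2°, and the gripper was open well above the cap with no notable force.
- **Orange cap:** I commanded no motion near it, and no force reading suggested contact.
- **Disagreements:**
  - The top and wrist cameras differed by 2–3 mm on where the cap was, within their calibration error.
  - The last fit of the bar's outline came out too long because stray pixels got into it, so I relied on the disc fit.
  - The cameras put the tray floor and disc top a few millimetres low, so the cap's height in the tray rests on the contact force.

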